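# Close the split bearing block on its dowels and hold it for gluing

### The job

Clear the blue dowelling jig off the lower half of the wooden bearing block: put it into the open drawer, let go of it there and slide the drawer fully shut. Then fit the loose upper half down over the two dowels, red end over red end, until the joint is closed, and finish still gripping the upper half and pressing the pair together with a steady downward push of about 15 N, as if the glue were setting: do not let go at the end. Leave the mug, the glue bottle and the try square alone.

Things in the scene. Friction and masses are not known exactly. Their poses are not given: they have to be found in the camera images.
- chest_drawer0 (a joint): Opening (m) of the one drawer of the small wooden bench-top chest: 0 shut, starts 0.115 to 0.145 open. Slides out along the chest's -x (towards the robot), friction about 1 N, stays where left. The chest is fixed, 220 deep (x) by 220 wide by 90 mm high; the drawer's front panel is 15 mm thick, 63 mm tall.
- chest_drawer0_handle (a point): Middle of the drawer's dark bar handle: a level round bar 11 mm thick, 120 mm long along y, 35 mm out from the drawer's front face, 52 mm above the bench. Moves with the drawer; its +x points into the chest, square to the front.
- drawer_floor (a point): Centre of the drawer's floor (top face), 22 mm above the bench; moves with the drawer; +x points into the chest. Floor 175 (x) by 178 mm inside, walls 6 mm thick rising 46 mm above it (the front panel a little higher). The handle bar is 144 mm away at -x. Open by q, the floor outside the chest spans x = -88 mm to q - 94 mm from here. Inside the chest there is 56 mm of height over the floor.
- jig_center (a point): Centre of the dowelling jig: a loose blue metal block 48 long (x) by 28 wide (y) by 45 mm high, two steel bushings on top, about 0.18 kg. It starts standing on the lower half's joint face between the dowels, its length roughly along their line. This point is 22.5 mm above its underside.
- joint_center (a point): Centre of the joint face (top) of the fixed lower half, 52 mm above the bench: a pale wooden block 150 (x) by 56 (y) by 40 mm on a 190 x 100 x 12 mm plywood base, slot 24 wide, 12 mm deep across its middle. Two upright dark dowels, 12 mm thick, stand 28 mm above the face at x = +52 and -52 mm, tips tapering to 6 mm over the last 4 mm. The +x end is red.
- upper_center (a point): Centre (half-way up) of the loose upper half: a pale wooden block 150 (x) by 56 (y) by 40 mm high, about 0.26 kg, with two upright 14 mm through holes at x = +52 and -52 mm and a slot 24 wide, 12 mm high across its underside. The +x end is red. It starts on the bench right way up. When closed, this point is 20 mm above joint_center, x axes the same way.
- upper_red_end (a point): Middle of the red end face of the upper half, 75 mm from upper_center along +x.
- mug: White mug, 76 mm in diameter, 90 mm high, handle at +y; origin at the centre of its underside. To be left alone.
- glue: White glue bottle with a red cap, 54 mm in diameter, 130 mm high; origin at the centre of its underside. To be left alone.
- square: Try square: dark wooden stock 22 by 115 by 16 mm along y at the origin, steel blade 140 mm long pointing to +x from it; origin under the middle of the stock. To be left alone.

How it is judged:
By the outcome, as a careful person would: the job done as asked, in the order asked, and still so for the second after the job is handed in, while the arm keeps its last pose, push and grip.
It also fails if it takes over 72 s, if anything falls off the work surface, if the arm or the gripper's body presses on something with over 40 N, if the wrist force passes 120 N, or if a joint passes its speed limit or range.

### The arm

A 6-joint arm with a two-finger parallel gripper is mounted at the origin on the work surface. World frame = base frame: x ahead of the robot, y to its left, z up, the work surface at z = 0. Lengths are in m, angles in rad, forces in N, time in s.
With the tool pointing down it reaches from about 0.3 to 0.875 m from the base axis. Payload 4.2 kg.
Tool frame: the origin (TCP) lies on the centre line of the jaws, within the pads' length; the fingertips stand 19 mm ahead of it and the grasp point (between the pads) is the TCP; y points along the fingers, z is the direction in which the jaws open and shut, and the axes are right-handed (so a half turn about y gives the same grasp; the last joint's range is limited). The gripper opens to 85 mm and grips with 20 to 120 N. Pads are 22 mm wide; open, the fingers measure 114 mm over their backs; the gripper's body (76 mm by 85 mm) begins 54 mm behind the grasp point. The pads swing forward as they close: fully open they stand 13 mm farther back than shut.
Start: joints at [1.212, 0.32, 1.565, -0, 1.257, -0.02], TCP at [0.191, 0.542, 0.25] pointing down, gripper open.
Joint ranges: [-3.11, 3.11], [-0.84, 2.01], [0.21, 2.61], [-1.34, 4.49], [0.05, 2.63], [-2.56, 2.56]. Speed limits (rad/s): [2.57, 2.57, 3.14, 3.14, 3.14, 3.14].

### API

Orientations are given as a rotation vector (axis times angle).
In Python, from plant import arm, vision gives the robot as it stands.
- The arm moves only by the tool jog_arm, never from a script. Its argument "motion" is a list of rows, each an object with "offset": the shift along the tool's x, y, z in mm, a list of three; "roll": the turn about the tool's y in rad; "grip": the finger opening in mm, from 0 to 85.4. A call has 1 to 20 rows; each row shifts and turns the commanded pose from where the row before left it, along the tool's axes as they then stand; what a row does not reach is not made up. A row lasts 1/12 s, in which the tool goes at most 41.7 mm and 7.16 degrees, less where a joint would pass 70% of its speed; a pose out of reach is approached as far as the arm can. A call with a gripper value outside its range is refused whole. The fingers move at their own pace and stop on an object; "grip_force" is the grip in N (left out, the last holds). Time passes only in rows, so rows that do not move let the fingers close. It gives the time, the measured TCP pose, the force and the opening at its end, in the units of the state.
- arm.observe(): the state, without advancing time (a new reading comes with each control period).
- vision.camera(name): name is "side" or "top"; returns the picture (480x640x3 uint8, red, green, blue); there is no depth.
- vision.camera_model(name): a dict with "fx", "fy", "cx", "cy" (pixels), "origin" and "orientation" of the camera in the world. Camera axes: x right, y down, z forward; pixel columns grow to the right and rows downward; lengths in m; the calibration is good to about 2 mm. A picture is of the moment at which its call begins. camera_model takes no time and is no camera call.
- arm.job_done(): hands the job in, once; it reports no verdict.
The state is a dict: "time": time; "joint_pos": joint angles; "joint_velocities": joint speeds; "joint_efforts": joint torques, N m; "eef_pos": TCP position; "tcp_rot": TCP orientation; "force": force on the tool from outside, world axes, zero at the start; "ft_torque": the same for the moment, N m; "gripper_width": finger opening in m.
Only numpy, scipy, OpenCV 4.12 (cv2) and the standard library are available. Lean on these libraries where they do the work, as an engineer would, in place of code of your own. Each camera call takes 0.05 s, during which the arm holds its last target. There are 200 camera calls.

## Working session

There is one attempt and no reset: what is moved stays moved. The work goes in short steps, Python scripts to look and compute and a tool call to move; the robot and the scene stay as the last step left them, time stands still between calls to the robot, and variables do not carry over. Pictures are saved under pics/ and viewed, about 8 in all and at most 12, crops included, and the job is handed in when it is done.

Besides the shell and the picture viewer there is one more tool, called after "Emit:" as name(argument=value, ...) on one line, values as JSON. jog_arm: Moves the arm, as the interface text tells. Its arguments: {"type":"object","properties":{"motion":{"type":"array"},"grip_force":{"type":"number"}},"required":["motion"]}

```bash
mkdir -p pics; ls; python3 - <<'E'
from plant import arm, vision
import cv2
for n in("top","side"):
    im=vision.camera(n); cv2.imwrite(f"pics/{n}0.png",im[:,:,::-1]); print(n,vision.camera_model(n))
print(arm.observe())
E
```

```text
pics
top {'fx': 505.79120804405505, 'fy': 505.79120804405505, 'cx': 325.27733284644586, 'cy': 236.14358433029676, 'origin': array([ 0.51079706, -0.01713636,  1.02682271]), 'orientation': array([-2.12530359,  2.18606683, -0.1347816 ])}
side {'fx': 518.755044078829, 'fy': 518.755044078829, 'cx': 315.03978742015306, 'cy': 245.44155987784987, 'origin': array([ 0.45336536, -0.81800741,  0.93851287]), 'orientation': array([-2.3554469 ,  0.2863306 , -0.09182385])}
{'time': 0.1, 'joint_pos': array([ 1.21200004e+00,  3.20242220e-01,  1.56555881e+00, -1.30886277e-05,
        1.25743080e+00, -2.00050187e-02]), 'joint_velocities': array([-0.00016549, -0.00110386, -0.00303045,  0.00053349, -0.00063095,
        0.00163048]), 'joint_efforts': array([ 9.36145734e-04, -4.16416025e+01, -2.34703803e+01,  1.14479035e-04,
        4.91405357e-03,  8.94582142e-08]), 'eef_pos': array([0.19096296, 0.54193405, 0.24955745]), 'tcp_rot': array([-1.5560132 ,  0.26614531, -0.26567782]), 'force': array([ 0.30400284, -0.02340526,  0.45500596]), 'ft_torque': array([-0.01986126, -0.03229944, -0.0316087 ]), 'gripper_width': 0.08562011880186156}
```

View pics/top0.png

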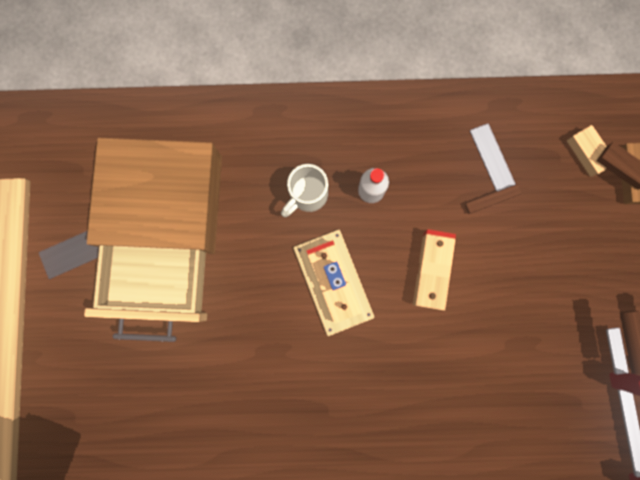

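View pics/side0.png

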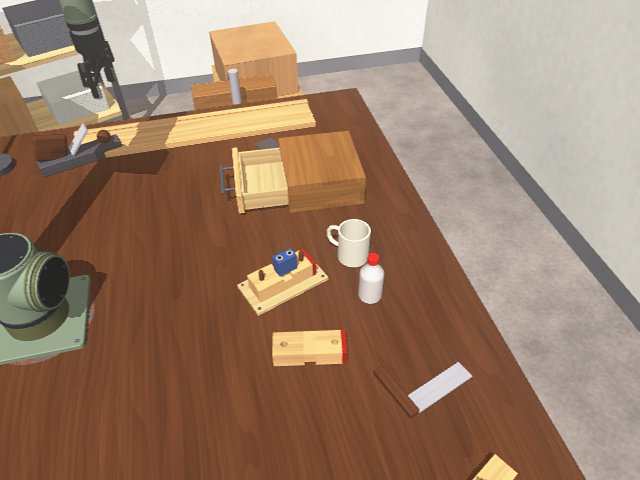

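The top view shows the jig at about (334,275), dowels at about (323,256) and (342,306), the loose half's holes at (439,244) and (432,296), and the handle bar at (145,338). The side view agrees with this. Next I'll measure more closely.

```bash
cat > h.py <<'E'
import numpy as np, cv2
from scipy.spatial.transform import Rotation as R
from plant import arm, vision
def cm(n):
    c=vision.camera_model(n); return c,R.from_rotvec(c["orientation"]).as_matrix()
def ray(n,u,v,z):
    c,M=cm(n); d=M@[(u-c["cx"])/c["fx"],(v-c["cy"])/c["fy"],1]; o=c["origin"]
    return (o+d*(z-o[2])/d[2])[:2]
def proj(n,p):
    c,M=cm(n); q=M.T@(np.array(p)-c["origin"]); return np.array([c["fx"]*q[0]/q[2]+c["cx"],c["fy"]*q[1]/q[2]+c["cy"]])
def tcp():
    s=arm.observe(); return s["eef_pos"],R.from_rotvec(s["tcp_rot"]).as_matrix(),s
def to(p):   # tool-frame offset in mm from the measured TCP to world p
    e,M,_=tcp(); return (M.T@(np.array(p)-e)*1000).round(1)
def roll(a): # roll (rad) about tool y that sets the jaw axis (tool z) to world angle a (mod pi), both nearby choices
    _,M,s=tcp(); c=np.arctan2(M[1,2],M[0,2]); d=-(a-c); d=(d+np.pi/2)%np.pi-np.pi/2
    return round(d,3)
def blobs(m,x0,y0,x1,y1,lo=8):
    k=np.zeros_like(m); k[y0:y1,x0:x1]=m[y0:y1,x0:x1]
    n,_,st,ce=cv2.connectedComponentsWithStats(k); return [(ce[i].round(1).tolist(),st[i].tolist()) for i in range(1,n) if st[i][4]>=lo]
E
python3 - <<'E'
from h import *
t=cv2.imread("pics/top0.png"); hsv=cv2.cvtColor(t,cv2.COLOR_BGR2HSV)
blue=cv2.inRange(hsv,(105,90,40),(130,255,255)); b=blobs(blue,290,220,380,340); print("blue",b)
print("red",blobs(cv2.inRange(hsv,(0,180,120),(6,255,255))|cv2.inRange(hsv,(174,180,120),(180,255,255)),290,220,470,340))
dk=cv2.inRange(hsv,(0,0,0),(180,255,105)); print("dark",blobs(dk,300,240,360,325),blobs(dk,424,236,450,304))
pale=cv2.inRange(hsv,(10,40,150),(35,160,255))|cv2.inRange(hsv,(0,180,120),(6,255,255))
c=max(cv2.findContours(pale[200:340,400:480].copy(),0,2)[0],key=cv2.contourArea); print("upper",cv2.minAreaRect(c))
cr=cv2.resize(t[225:340,290:465],None,fx=4.5,fy=4.5,interpolation=cv2.INTER_CUBIC);cv2.imwrite("pics/crop1.png",cr)
e,M,s=tcp();print(M.round(3))
print(ray("top",334,275,.097),ray("top",439,244,.04),ray("top",432,296,.04),ray("top",116,337,.052),ray("top",174,339,.052))
print(ray("top",86,314,.063),ray("top",206,317,.063))
E
```

```text
blue [([333.2, 275.1], [325, 263, 18, 26, 131]), ([343.1, 283.1], [342, 281, 3, 5, 9])]
red [([440.3, 233.1], [426, 230, 29, 7, 90]), ([319.9, 247.0], [308, 242, 25, 11, 57])]
dark [] []
upper ((35.289459228515625, 72.18870544433594), (31.517955780029297, 73.75105285644531), 8.32564926147461)
[[ 0.943 -0.001  0.332]
 [-0.332 -0.002  0.943]
 [-0.    -1.    -0.002]]
[ 0.55617935 -0.03182683] [ 0.61383955 -0.24042741] [ 0.5130437  -0.22119278] [0.45265428 0.38437711] [0.44586244 0.27426505]
[0.49759098 0.43750792] [0.48567322 0.21105433]
```

View pics/crop1.png

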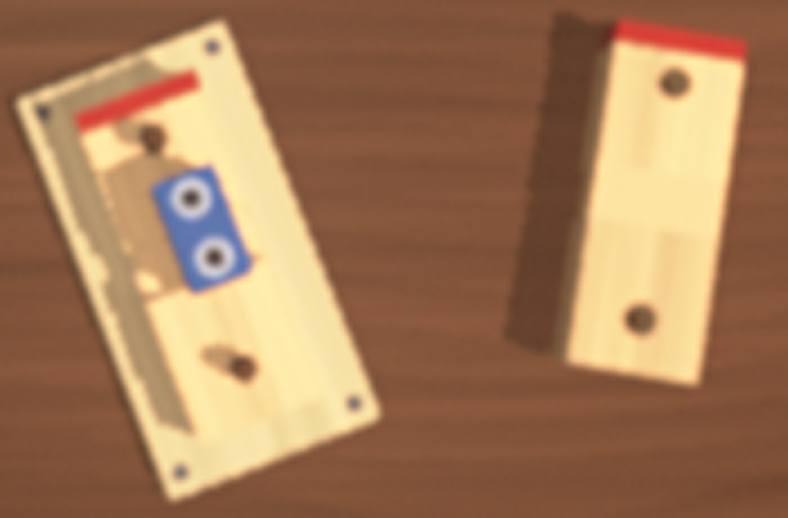

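The crop shows the bushings at (191,198) and (214,258), the dowel tips at (152,138) and (242,367), and the holes at (675,82) and (640,320). The red ends are at the top on both halves.

```bash
cat > loc.py <<'E'
from h import *
def c2(x,y): return (x+.5)/4.5-.5+290,(y+.5)/4.5-.5+225
def mid(a,b,z):
    A,B=ray("top",*c2(*a),z),ray("top",*c2(*b),z); d=A-B; return (A+B)/2,np.arctan2(d[1],d[0]),np.hypot(*d)
jig=mid((191,198),(214,258),.097); low=mid((152,138),(242,367),.080); up=mid((675,82),(640,320),.040)
E
python3 - <<'E'
from loc import *
print(jig,low,up)
print("side check",proj("side",[*jig[0],.097]),proj("side",[*up[0],.04]))
print("jig above",to([*jig[0],.16]),"roll jaws",roll(jig[1]+np.pi/2))
E
```

```text
(array([ 0.55565974, -0.03292516]), np.float64(0.336595387128628), np.float64(0.02614188238183027)) (array([ 0.54669054, -0.03052457]), np.float64(0.3457604214647685), np.float64(0.10168893758469835)) (array([ 0.56484603, -0.23132704]), np.float64(-0.2006888718902679), np.float64(0.10461908901402811))
side check [284.35633251 255.40673717] [309.10864993 342.34284165]
jig above [ 535.    90.2 -420.8] roll jaws -0.675
```

Emit:
jog_arm(motion=[{"offset":[30,0,-23.4],"roll":0,"grip":60},{"offset":[30,0,-23.4],"roll":0,"grip":60},{"offset":[30,0,-23.4],"roll":0,"grip":60},{"offset":[30,0,-23.4],"roll":0,"grip":60},{"offset":[30,0,-23.4],"roll":0,"grip":60},{"offset":[30,0,-23.4],"roll":0,"grip":60},{"offset":[30,0,-23.4],"roll":0,"grip":60},{"offset":[30,0,-23.4],"roll":0,"grip":60},{"offset":[30,0,-23.4],"roll":0,"grip":60},{"offset":[30,0,-23.4],"roll":0,"grip":60},{"offset":[30,0,-23.4],"roll":0,"grip":60},{"offset":[30,0,-23.4],"roll":0,"grip":60},{"offset":[30,0,-23.4],"roll":0,"grip":60},{"offset":[30,0,-23.4],"roll":0,"grip":60},{"offset":[30,0,-23.4],"roll":0,"grip":60},{"offset":[30,0,-23.4],"roll":0,"grip":60},{"offset":[30,0,-23.4],"roll":0,"grip":60},{"offset":[25,0,-23],"roll":0,"grip":60}])

```text
time: 1.6
eef_pos: [0.5568, -0.0345, 0.2498]
tcp_rot: [-1.554, 0.267, -0.266]
force: [-0.4, -0.4, 0.3]
gripper_width: 0.0598
```

```bash
python3 - <<'E'
from loc import *
print("jig",to([*jig[0],.15]),roll(jig[1]+np.pi/2),tcp()[1].round(3)[:,1],tcp()[2]["joint_pos"].round(2))
E
```

```text
jig [-1.6 99.8  1.1] -0.676 [-0.  0. -1.] [-0.08  0.29  1.6   0.    1.24 -1.31]
```

Emit:
jog_arm(motion=[{"offset":[-1.6,17,1.1],"roll":-0.113,"grip":60},{"offset":[0,17,0],"roll":-0.113,"grip":60},{"offset":[0,17,0],"roll":-0.113,"grip":60},{"offset":[0,17,0],"roll":-0.113,"grip":60},{"offset":[0,17,0],"roll":-0.112,"grip":60},{"offset":[0,17,0],"roll":-0.112,"grip":60},{"offset":[0,20,0],"roll":0,"grip":60},{"offset":[0,20,0],"roll":0,"grip":60},{"offset":[0,15,0],"roll":0,"grip":60},{"offset":[0,12,0],"roll":0,"grip":60},{"offset":[0,0,0],"roll":0,"grip":60},{"offset":[0,0,0],"roll":0,"grip":15},{"offset":[0,0,0],"roll":0,"grip":15},{"offset":[0,0,0],"roll":0,"grip":15},{"offset":[0,0,0],"roll":0,"grip":15},{"offset":[0,0,0],"roll":0,"grip":15},{"offset":[0,0,0],"roll":0,"grip":15},{"offset":[0,0,0],"roll":0,"grip":15}], grip_force=35)

```text
time: 3.1
eef_pos: [0.5555, -0.0309, 0.0824]
tcp_rot: [-1.555, -0.266, 0.263]
force: [1.2, -0.4, 5.6]
gripper_width: 0.0277
```

```bash
python3 - <<'E'
from loc import *
h=np.array([.449,.329]); a=-.06; x=np.array([np.cos(a),np.sin(a)])
f=h+.144*x; p=f-.03*x
print("floor",f,"place",p,"off",to([*p,.16]),"roll",roll(a+np.pi/2),tcp()[2]["joint_pos"].round(2),tcp()[2]["force"])
# drawer/chest geometry from the top picture: left/right front-panel ends, chest front edge
print(ray("top",88,245,.09),ray("top",210,249,.09))
E
```

```text
floor [0.59274088 0.32036518] place [0.56279486 0.3221641 ] off [123.9 -77.7 330.7] roll 0.397 [-0.08  0.45  1.84 -0.    0.86 -1.98] [ 1.16141146 -0.40580683  5.6431352 ]
[0.62527113 0.42503798] [0.6113301  0.19741211]
```

Emit:
jog_arm(motion=[{"offset":[0,-8,0],"roll":0,"grip":15},{"offset":[0,-20,0],"roll":0,"grip":15},{"offset":[0,-25,0],"roll":0,"grip":15},{"offset":[0,-25,0],"roll":0,"grip":15},{"offset":[5,0,15],"roll":0,"grip":15},{"offset":[12,0,32],"roll":0,"grip":15},{"offset":[12,0,32],"roll":0,"grip":15},{"offset":[12,0,32],"roll":0,"grip":15},{"offset":[12,0,32],"roll":0,"grip":15},{"offset":[12,0,32],"roll":0,"grip":15},{"offset":[12,0,32],"roll":0,"grip":15},{"offset":[12,0,32],"roll":0,"grip":15},{"offset":[12,0,32],"roll":0,"grip":15},{"offset":[12,0,32],"roll":0,"grip":15},{"offset":[11,0,28],"roll":0,"grip":15},{"offset":[0,0,0],"roll":0.1,"grip":15},{"offset":[0,0,0],"roll":0.1,"grip":15},{"offset":[0,0,0],"roll":0.1,"grip":15},{"offset":[0,0,0],"roll":0.097,"grip":15},{"offset":[0,0,0],"roll":0,"grip":15}])

```text
time: 4.77
eef_pos: [0.5615, 0.3225, 0.1588]
tcp_rot: [-1.571, 0.049, -0.046]
force: [0.9, 0.1, -1.7]
gripper_width: 0.0275
```

```bash
python3 - <<'E'
from loc import *
print(to([.5615,.3222,.060]),tcp()[2]["force"].round(1),tcp()[2]["joint_pos"].round(2))
im=vision.camera("top"); s=vision.camera("side")
o=np.hstack([cv2.resize(im[200:360,60:230],(400,376)),cv2.resize(s[130:290,200:370],(400,376))]); cv2.imwrite("pics/d1.png",o[:,:,::-1])
# dowels now clear of jig
cv2.imwrite("pics/top1.png",im[:,:,::-1]); cv2.imwrite("pics/side1.png",s[:,:,::-1])
E
```

```text
[ 0.2 98.8 -0.2] [ 0.9  0.1 -1.7] [ 0.5   0.5   1.52  0.    1.13 -1.01]
```

View pics/d1.png

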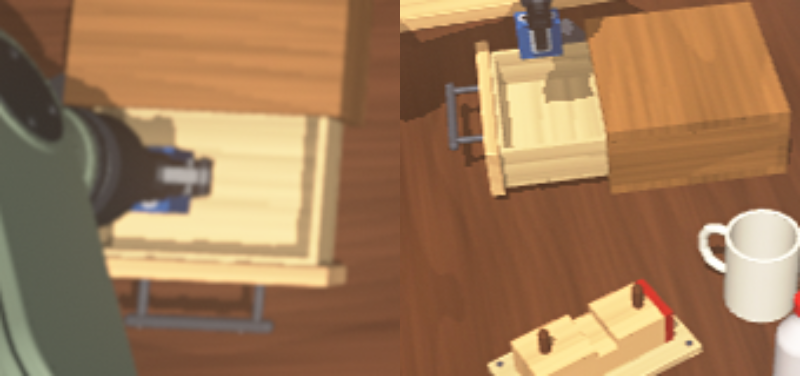

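The jig is held over the open part of the drawer and is clear of both the front panel and the chest.

Emit:
jog_arm(motion=[{"offset":[0,20,0],"roll":0,"grip":15},{"offset":[0,25,0],"roll":0,"grip":15},{"offset":[0,25,0],"roll":0,"grip":15},{"offset":[0,18,0],"roll":0,"grip":15},{"offset":[0,10,0],"roll":0,"grip":15},{"offset":[0,5,0],"roll":0,"grip":15},{"offset":[0,2,0],"roll":0,"grip":15},{"offset":[0,0,0],"roll":0,"grip":15}])

```text
time: 5.53
eef_pos: [0.5626, 0.3228, 0.0548]
tcp_rot: [-1.57, 0.046, -0.047]
force: [-1.1, -0.5, -1.8]
gripper_width: 0.0275
```

Emit:
jog_arm(motion=[{"offset":[0,1.5,0],"roll":0,"grip":15},{"offset":[0,1,0],"roll":0,"grip":15},{"offset":[0,0,0],"roll":0,"grip":50},{"offset":[0,0,0],"roll":0,"grip":50},{"offset":[0,0,0],"roll":0,"grip":50},{"offset":[0,0,0],"roll":0,"grip":50},{"offset":[0,-10,0],"roll":0,"grip":50},{"offset":[0,-25,0],"roll":0,"grip":50},{"offset":[0,-30,0],"roll":0,"grip":50},{"offset":[0,-35,0],"roll":0,"grip":0},{"offset":[0,-20,0],"roll":0,"grip":0},{"offset":[-35,0,0],"roll":0,"grip":0},{"offset":[-40,0,0],"roll":0,"grip":0},{"offset":[-40,0,0],"roll":0,"grip":0},{"offset":[-35,0,0],"roll":0,"grip":0}])

```text
time: 6.78
eef_pos: [0.4103, 0.3312, 0.1727]
tcp_rot: [-1.57, 0.047, -0.047]
force: [-0.6, 0.1, 0.5]
gripper_width: -0.0001
```

```bash
python3 - <<'E'
from loc import *
h=np.array([.449,.329]); a=-.06; x=np.array([np.cos(a),np.sin(a)])
print(to([*(h-.045*x),.058]),roll(a+np.pi/2),tcp()[2]["force"].round(1))
s=vision.camera("side"); im=vision.camera("top")
o=np.hstack([cv2.resize(im[200:360,60:230],(400,376)),cv2.resize(s[130:290,200:370],(400,376))]); cv2.imwrite("pics/d2.png",o[:,:,::-1])
E
```

```text
[ -6.3 114.7   0. ] -0.0 [-0.6  0.1  0.5]
```

View pics/d2.png

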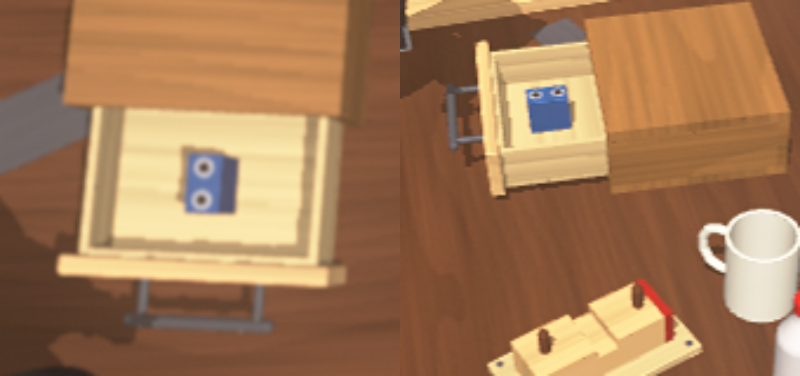

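The jig is standing upright on the drawer floor, released and clear of the chest. Next I'll push the handle.

Emit:
jog_arm(motion=[{"offset":[-8,15,0],"roll":0,"grip":0},{"offset":[0,30,0],"roll":0,"grip":0},{"offset":[0,30,0],"roll":0,"grip":0},{"offset":[0,25,0],"roll":0,"grip":0},{"offset":[0,15,0],"roll":0,"grip":0},{"offset":[8,0,0],"roll":0,"grip":0},{"offset":[8,0,0],"roll":0,"grip":0},{"offset":[8,0,0],"roll":0,"grip":0},{"offset":[8,0,0],"roll":0,"grip":0},{"offset":[12,0,0],"roll":0,"grip":0},{"offset":[12,0,0],"roll":0,"grip":0},{"offset":[12,0,0],"roll":0,"grip":0},{"offset":[12,0,0],"roll":0,"grip":0},{"offset":[12,0,0],"roll":0,"grip":0},{"offset":[12,0,0],"roll":0,"grip":0},{"offset":[12,0,0],"roll":0,"grip":0},{"offset":[8,0,0],"roll":0,"grip":0},{"offset":[4,0,0],"roll":0,"grip":0},{"offset":[0,0,0],"roll":0,"grip":0}])

```text
time: 8.47
eef_pos: [0.5336, 0.3244, 0.0567]
tcp_rot: [-1.57, 0.047, -0.048]
force: [0.1, -0.3, 0.2]
gripper_width: 0.0002
```

```bash
python3 - <<'E'
from loc import *
s=vision.camera("side"); 
cv2.imwrite("pics/d3.png",cv2.resize(s[110:270,180:400],(770,560))[:,:,::-1])
t=cv2.imread("pics/top1.png")   # dowels free of jig
cv2.imwrite("pics/e.png",cv2.resize(t[225:340,290:465],None,fx=4.5,fy=4.5,interpolation=cv2.INTER_CUBIC))
E
```

```text
(no output)
```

View pics/d3.png

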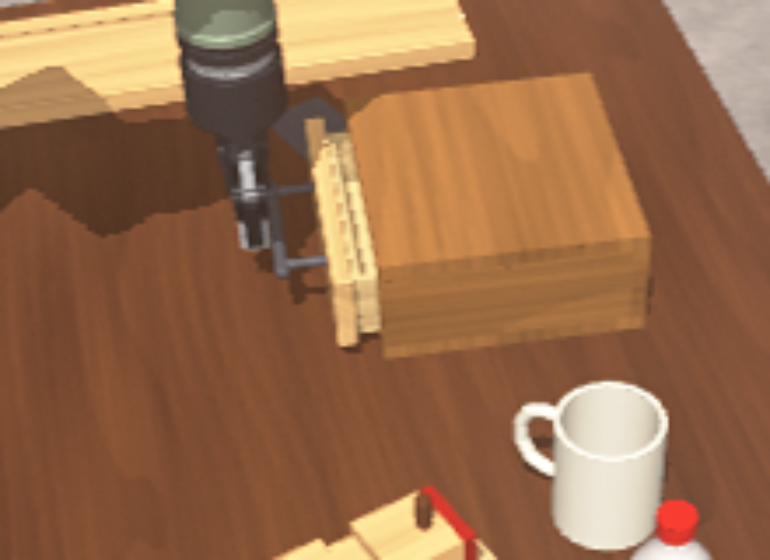

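The side view shows the drawer nearly shut, with a gap of roughly 15–20 mm. I'll push on slowly.

Emit:
jog_arm(motion=[{"offset":[4,0,0],"roll":0,"grip":0},{"offset":[4,0,0],"roll":0,"grip":0},{"offset":[3,0,0],"roll":0,"grip":0},{"offset":[2,0,0],"roll":0,"grip":0},{"offset":[0,0,0],"roll":0,"grip":0}])

```text
time: 8.93
eef_pos: [0.5458, 0.3237, 0.0569]
tcp_rot: [-1.57, 0.046, -0.048]
force: [-0.1, 0.2, -0.2]
gripper_width: -0.0001
```

Emit:
jog_arm(motion=[{"offset":[2,0,0],"roll":0,"grip":0},{"offset":[2,0,0],"roll":0,"grip":0},{"offset":[0,0,0],"roll":0,"grip":0}])

```text
time: 9.18
eef_pos: [0.5498, 0.3235, 0.057]
tcp_rot: [-1.57, 0.046, -0.048]
force: [-0.1, -0.2, -0.5]
gripper_width: -0.0002
```

Emit:
jog_arm(motion=[{"offset":[2,0,0],"roll":0,"grip":0},{"offset":[1,0,0],"roll":0,"grip":0},{"offset":[0,0,0],"roll":0,"grip":0}])

```text
time: 9.43
eef_pos: [0.5526, 0.3233, 0.0569]
tcp_rot: [-1.57, 0.047, -0.047]
force: [-0.3, 0.7, 0.5]
gripper_width: -0.0002
```

Emit:
jog_arm(motion=[{"offset":[1.5,0,0],"roll":0,"grip":0},{"offset":[1.5,0,0],"roll":0,"grip":0},{"offset":[1,0,0],"roll":0,"grip":0}])

```text
time: 9.68
eef_pos: [0.5533, 0.3231, 0.0568]
tcp_rot: [-1.571, 0.053, -0.042]
force: [-10.9, 2.4, 6.4]
gripper_width: 0.0003
```

Emit:
jog_arm(motion=[{"offset":[1,0,0],"roll":0,"grip":0},{"offset":[1,0,0],"roll":0,"grip":0},{"offset":[1,0,0],"roll":0,"grip":0}])

```text
time: 9.93
eef_pos: [0.5534, 0.3231, 0.0568]
tcp_rot: [-1.572, 0.058, -0.038]
force: [-18.7, 2.9, 10.1]
gripper_width: 0.0
```

```bash
python3 - <<'E'
from loc import *
s=vision.camera("side"); t=vision.camera("top")
a=cv2.resize(s[110:270,180:400],(770,560)); b=cv2.resize(a,(400,290)); e=cv2.imread("pics/e.png")[:,:,::-1]
cv2.imwrite("pics/d4.png",np.vstack([np.hstack([cv2.resize(s[130:230,240:360],(390,250)),cv2.resize(t[220:320,70:230],(397,250))]),e[:350,:787]])[:,:,::-1])
print(tcp()[2]["force"])
E
```

```text
[-16.00421882   2.22611305   8.59308868]
```

View pics/d4.png

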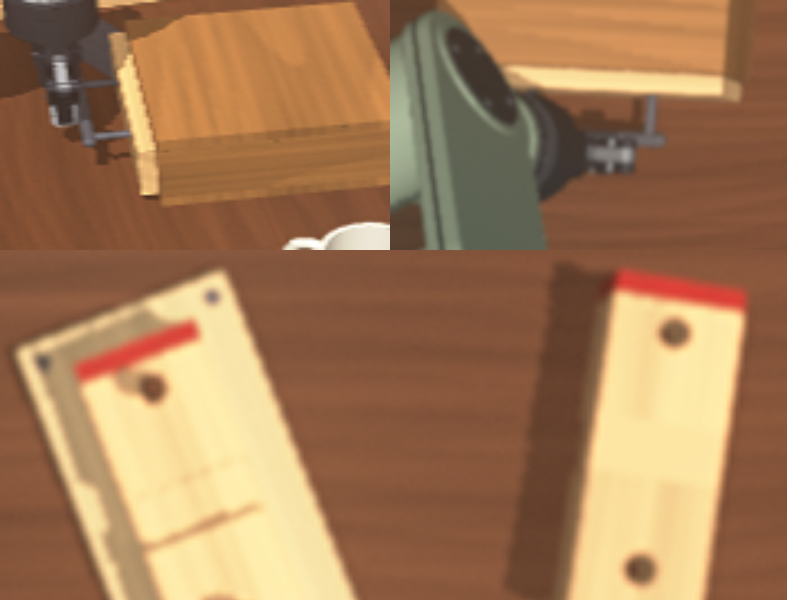

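The bar is hard against the stop at about 17 N and both views show the drawer front flush, so it is shut. Next I'll retreat and refine the dowel and hole positions.

Emit:
jog_arm(motion=[{"offset":[-6,0,0],"roll":0,"grip":0},{"offset":[-20,0,0],"roll":0,"grip":0},{"offset":[-25,-10,0],"roll":0,"grip":40},{"offset":[-10,-35,0],"roll":0,"grip":80},{"offset":[0,-40,0],"roll":0,"grip":80},{"offset":[0,-40,0],"roll":0,"grip":80},{"offset":[0,-20,0],"roll":0,"grip":80},{"offset":[0,0,0],"roll":0,"grip":80}])

```text
time: 10.7
eef_pos: [0.5012, 0.328, 0.2082]
tcp_rot: [-1.563, 0.038, -0.056]
force: [0.9, 0.8, 0.2]
gripper_width: 0.0721
```

```bash
cat > fine.py <<'E'
from h import *
def spot(im,u,v,r=9,th=.72):
    """sub-pixel centroid of the dark spot near (u,v)"""
    g=cv2.cvtColor(im,cv2.COLOR_BGR2GRAY).astype(float); u0,v0=int(u)-r,int(v)-r
    p=cv2.resize(g[v0:v0+2*r+1,u0:u0+2*r+1],None,fx=8,fy=8,interpolation=cv2.INTER_CUBIC)
    m=(p<th*np.percentile(p,75)).astype(np.uint8); n,l,st,ce=cv2.connectedComponentsWithStats(m)
    c=((np.array([u-u0,v-v0])+.5)*8-.5)
    i=1+np.argmin([np.hypot(*(ce[k]-c))+(99 if st[k][4]<150 else 0) for k in range(1,n)])
    ys,xs=np.where(l==i); w=np.maximum(0,np.percentile(p,75)-p[ys,xs]); cc=np.array([(xs*w).sum(),(ys*w).sum()])/w.sum()
    return (cc+.5)/8-.5+[u0,v0], st[i][4]/64
def tri(pt,ps):
    """least-squares point from the two views"""
    A,b=np.zeros((3,3)),np.zeros(3)
    for n,q in(("top",pt),("side",ps)):
        c,M=cm(n); d=M@[(q[0]-c["cx"])/c["fx"],(q[1]-c["cy"])/c["fy"],1]; d/=np.linalg.norm(d); P=np.eye(3)-np.outer(d,d); A+=P; b+=P@c["origin"]
    return np.linalg.solve(A,b)
E
python3 - <<'E'
from fine import *
T,S=cv2.imread("pics/top1.png"),cv2.imread("pics/side1.png")
out=[]
for nm,t,z in(("dR",(323.4,255.5),.068),("dF",(343,306),.068),("hR",(439.6,242.8),.04),("hF",(431.8,295.7),.04)):
    a,n=spot(T,*t); p=ray("top",*a,z); q=proj("side",[*p,z]); s,k=spot(S,*q)
    x=tri(a,s); print(nm,a.round(2),n,p.round(4),"side pred",q.round(1),"got",s.round(1),k,"tri",x.round(4)); out.append((p,x[:2]))
for j in(0,1):
    for i in(0,2):
        d=out[i][j]-out[i+1][j]; print(j,i,((out[i][j]+out[i+1][j])/2).round(4),np.arctan2(d[1],d[0]).round(4),np.hypot(*d).round(4))
print(to([.565,-.2315,.25]),tcp()[2]["joint_pos"].round(2),roll(-.2+np.pi/2))
E
```

```text
dR [320.19 251.03] 105.453125 [ 0.6039 -0.0074] side pred [303.5 252.4] got [300.7 256.8] 19.25 tri [ 0.601  -0.0069  0.0545]
dF [342.13 305.66] 45.765625 [ 0.4997 -0.0458] side pred [261.6 272.9] got [261.2 275. ] 55.890625 tri [ 0.4988 -0.046   0.0614]
hR [439.33 243.02] 32.453125 [ 0.6158 -0.2412] side pred [334.4 341.2] got [342.3 339.8] 46.6875 tri [ 0.6239 -0.2422  0.0405]
hF [431.77 295.58] 36.875 [ 0.5139 -0.2208] side pred [283.6 343.3] got [281.4 344.3] 6.515625 tri [ 0.5115 -0.221   0.0382]
0 0 [ 0.5518 -0.0266] 0.3535 0.111
0 2 [ 0.5648 -0.231 ] -0.1974 0.1039
1 0 [ 0.5499 -0.0265] 0.3647 0.1094
1 2 [ 0.5677 -0.2316] -0.1862 0.1143
[  97.4  -44.8 -554.4] [ 0.56  0.38  1.58 -0.    1.17 -0.95] 0.14
```

Emit:
jog_arm(motion=[{"offset":[6.5,-3,-37],"roll":0,"grip":80},{"offset":[6.5,-3,-37],"roll":0,"grip":80},{"offset":[6.5,-3,-37],"roll":0,"grip":80},{"offset":[6.5,-3,-37],"roll":0,"grip":80},{"offset":[6.5,-3,-37],"roll":0,"grip":80},{"offset":[6.5,-3,-37],"roll":0,"grip":80},{"offset":[6.5,-3,-37],"roll":0,"grip":80},{"offset":[6.5,-3,-37],"roll":0,"grip":80},{"offset":[6.5,-3,-37],"roll":0,"grip":80},{"offset":[6.5,-3,-37],"roll":0,"grip":80},{"offset":[6.5,-3,-37],"roll":0,"grip":80},{"offset":[6.5,-3,-37],"roll":0,"grip":80},{"offset":[6.5,-3,-37],"roll":0,"grip":80},{"offset":[6.5,-3,-37],"roll":0,"grip":80},{"offset":[6.5,-3,-36],"roll":0,"grip":80},{"offset":[0,0,0],"roll":0.07,"grip":80},{"offset":[0,0,0],"roll":0.07,"grip":80},{"offset":[0,0,0],"roll":0,"grip":80}])

```text
time: 12.2
eef_pos: [0.5623, -0.2336, 0.2455]
tcp_rot: [-1.565, 0.16, -0.158]
force: [-0.4, 1.4, 0.3]
gripper_width: 0.0797
```

```bash
python3 - <<'E'
from fine import *
T,S=cv2.imread("pics/top1.png"),cv2.imread("pics/side1.png")
for th in(.5,.6):
  o=[]
  for t in((323.4,255.5),(343.2,306)):
    a,n=spot(T,*t,r=7,th=th); p=ray("top",*a,.072); q=proj("side",[*p,.072]); s,k=spot(S,*q,r=8,th=th); x=tri(a,s); o.append(p); print(th,a.round(2),n,p.round(4),q.round(1),s.round(1),k,x.round(4))
  d=o[0]-o[1]; print(((o[0]+o[1])/2).round(4),np.arctan2(d[1],d[0]).round(4),np.hypot(*d).round(4))
print(to([.5648,-.231,.08]),tcp()[1].round(4).tolist(),tcp()[2]["joint_pos"].round(2),roll(-.197+np.pi/2),tcp()[2]["gripper_width"])
im=vision.camera("top"); g=np.vstack([np.hstack([cv2.resize(T[242:318,310:356],(368,608))[:600,:,::-1],cv2.resize(S[242:292,235:335],(400,200))[:,:,::-1] if 0 else cv2.resize(im[200:350,380:480],(400,600))])]); cv2.imwrite("pics/f.png",g[:,:,::-1])
E
```

```text
0.5 [323.22 255.23] 17.125 [ 0.5953 -0.0129] [300.3 253.5] [300.5 250.1] 153.296875 [ 0.5953 -0.0131  0.0834]
0.5 [343.18 306.13] 15.015625 [ 0.4988 -0.0476] [261.2 272.4] [261.1 275.1] 42.140625 [ 0.4983 -0.0479  0.0636]
[ 0.5471 -0.0303] 0.345 0.1025
0.6 [323.17 255.18] 25.109375 [ 0.5954 -0.0128] [300.3 253.5] [301.  250.7] 184.703125 [ 0.596 -0.013  0.081]
0.6 [343.13 306.14] 23.015625 [ 0.4988 -0.0475] [261.2 272.4] [261.1 275.1] 48.65625 [ 0.4983 -0.0478  0.0634]
[ 0.5471 -0.0302] 0.3446 0.1026
[  2.1 165.5   3. ] [[0.9796, -0.0012, 0.2012], [-0.2012, 0.0003, 0.9796], [-0.0012, -1.0, 0.0]] [-0.41  0.38  1.49 -0.    1.28 -1.78] -0.006 0.07966711324875957
```

View pics/f.png

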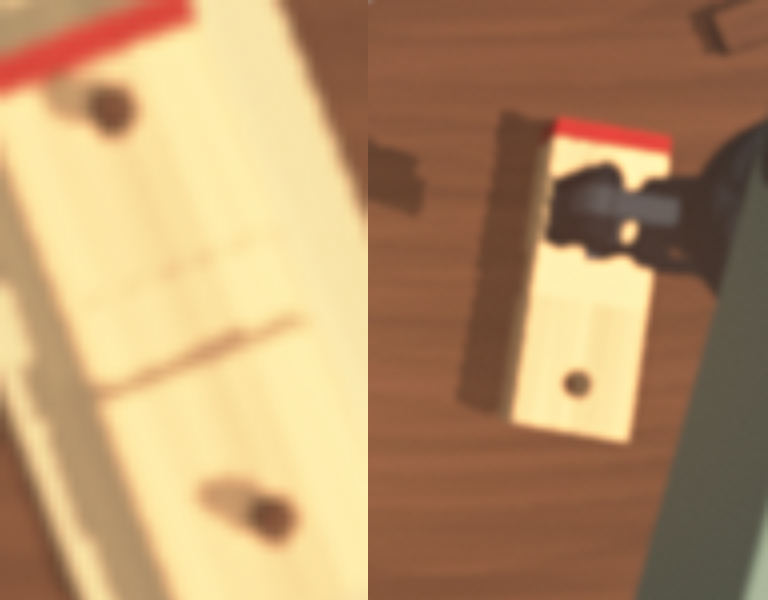

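Left: dowel tips at (112,107) and (272,515), agreeing with the measured centroids. Right: the gripper is above the upper half, with the free hole at (577,383). Next I'll descend and grip.

Emit:
jog_arm(motion=[{"offset":[2,25,3],"roll":-0.006,"grip":80},{"offset":[0,35,0],"roll":0,"grip":80},{"offset":[0,35,0],"roll":0,"grip":80},{"offset":[0,35,0],"roll":0,"grip":80},{"offset":[0,30,0],"roll":0,"grip":80},{"offset":[0,25,0],"roll":0,"grip":80},{"offset":[0,18,0],"roll":0,"grip":80},{"offset":[0,10,0],"roll":0,"grip":80},{"offset":[0,5,0],"roll":0,"grip":80},{"offset":[0,0,0],"roll":0,"grip":80}])

```text
time: 13.08
eef_pos: [0.5649, -0.2295, 0.0281]
tcp_rot: [-1.565, 0.152, -0.15]
force: [-0.5, -0.4, -0.2]
gripper_width: 0.0801
```

Emit:
jog_arm(motion=[{"offset":[0,0,0],"roll":0,"grip":45},{"offset":[0,0,0],"roll":0,"grip":45},{"offset":[0,0,0],"roll":0,"grip":45},{"offset":[0,0,0],"roll":0,"grip":45},{"offset":[0,0,0],"roll":0,"grip":45},{"offset":[0,0,0],"roll":0,"grip":45}], grip_force=70)

```text
time: 13.58
eef_pos: [0.5663, -0.2304, 0.0307]
tcp_rot: [-1.567, 0.149, -0.155]
force: [-0.6, -0.7, 7.3]
gripper_width: 0.0546
```

```bash
python3 - <<'E'
from fine import *
print(to([.5476,-.0305,.2]),tcp()[1].round(4).tolist(),tcp()[2]["joint_pos"].round(2),roll(.345+np.pi/2),tcp()[2]["force"])
e,M,s=tcp(); print("jaw yaw",np.arctan2(M[1,2],M[0,2])-np.pi/2)
E
```

```text
[ -56.2 -169.7  192.5] [[0.9813, 0.0036, 0.1924], [-0.1924, -0.0015, 0.9813], [0.0038, -1.0, -0.0008]] [-0.41  0.58  1.75  0.    0.81 -1.78] -0.539 [-0.62857019 -0.7199199   7.29495295]
jaw yaw -0.19364143190077532
```

Emit:
jog_arm(motion=[{"offset":[0,-8,0],"roll":0,"grip":45},{"offset":[0,-15,0],"roll":0,"grip":45},{"offset":[0,-25,0],"roll":0,"grip":45},{"offset":[0,-30,0],"roll":0,"grip":45},{"offset":[0,-30,0],"roll":0,"grip":45},{"offset":[0,-20,0],"roll":0,"grip":45},{"offset":[-6,0,18],"roll":0,"grip":45},{"offset":[-9,0,30],"roll":0,"grip":45},{"offset":[-9,0,32],"roll":0,"grip":45},{"offset":[-9,0,32],"roll":0,"grip":45},{"offset":[-9,0,32],"roll":0,"grip":45},{"offset":[-8,0,30],"roll":0,"grip":45},{"offset":[-6,0,18],"roll":0,"grip":45},{"offset":[0,0,0],"roll":-0.1,"grip":45},{"offset":[0,0,0],"roll":-0.1,"grip":45},{"offset":[0,0,0],"roll":-0.1,"grip":45},{"offset":[0,0,0],"roll":-0.12,"grip":45},{"offset":[0,0,0],"roll":-0.119,"grip":45},{"offset":[0,0,0],"roll":0,"grip":45},{"offset":[0,0,0],"roll":0,"grip":45}])

```text
time: 15.25
eef_pos: [0.5467, -0.0306, 0.1568]
tcp_rot: [-1.554, -0.268, 0.269]
force: [-0.6, 0.2, -2.5]
gripper_width: 0.0544
```

```bash
python3 - <<'E'
from fine import *
c=np.array([.5476,-.0305])+.0014*np.array([np.cos(.345),np.sin(.345)])
print("target",c,to([*c,.115]),tcp()[1].round(4).tolist(),tcp()[2]["joint_pos"].round(2),roll(.345+np.pi/2),tcp()[2]["force"])
T=vision.camera("top");S=vision.camera("side"); cv2.imwrite("pics/top2.png",T[:,:,::-1]);cv2.imwrite("pics/side2.png",S[:,:,::-1])
g=np.hstack([cv2.resize(T[215:335,270:390],(400,400)),cv2.resize(S[180:300,225:345],(400,400))]); cv2.imwrite("pics/g.png",g[:,:,::-1])
E
```

```text
target [ 0.54891751 -0.03002652] [ 2.4 41.8 -0.2] [[0.942, -0.0007, -0.3356], [0.3356, 0.0002, 0.942], [-0.0006, -1.0, 0.0004]] [-0.08  0.35  1.77  0.    1.02 -1.99] -0.003 [-0.64482934  0.17742806 -2.46688211]
```

View pics/g.png

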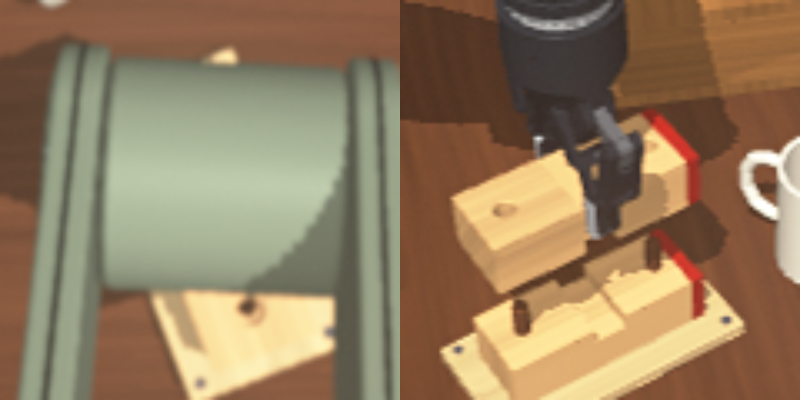

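Side view: the block is level above the dowels with red over red. The near hole is at (503,210) in the crop and the near dowel tip at (521,302). I'll cross-check their relative position in this camera.

```bash
python3 - <<'E'
from fine import *
S=cv2.imread("pics/side2.png"); S1=cv2.imread("pics/side1.png")
e,M,_=tcp(); u=M[:2,0]/np.hypot(*M[:2,0]); c=np.array([.5476,-.0305]); a=np.array([np.cos(.345),np.sin(.345)])
zt=e[2]-.0307+.04
for k,nm in((-1,"far"),(1,"red")):
    hp=e[:2]-.0014*u+k*.052*u; q=proj("side",[*hp,zt]); h,n=spot(S,*q,r=6,th=.8); g=ray("side",*h,zt)
    dp=c+k*.052*a; pz=proj("side",[*dp,.066]); d,m=spot(S1,*pz,r=8,th=.5); f=ray("side",*d,.066)
    print(nm,"hole pred",q.round(1),"got",h.round(1),n,"err xy mm",((g-hp)*1e3).round(1),"| dowel pred",pz.round(1),"got",d.round(1),m,"err",((f-dp)*1e3).round(1))
E
```

```text
far hole pred [256.1 243.3] got [254.1 243. ] 9.65625 err xy mm [-3.9  1.9] | dowel pred [261.4 274.4] got [261.1 275.1] 42.34375 err [-0.9 -1.9]
red hole pred [298.3 224. ] got [295.5 223.7] 97.765625 err xy mm [-5.7  2.4] | dowel pred [300.9 255.2] got [301.3 251.8] 143.953125 err [ 3.2 10.5]
```

The visual near-hole position (255.9, 243) matches the prediction (256.1, 243.3), and the dowel agrees within about 2 mm. Next I'll descend by feel.

Emit:
jog_arm(motion=[{"offset":[2.4,10,-0.2],"roll":-0.003,"grip":45},{"offset":[0,15,0],"roll":0,"grip":45},{"offset":[0,10,0],"roll":0,"grip":45},{"offset":[0,4,0],"roll":0,"grip":45},{"offset":[0,2,0],"roll":0,"grip":45},{"offset":[0,2,0],"roll":0,"grip":45},{"offset":[0,2,0],"roll":0,"grip":45},{"offset":[0,1,0],"roll":0,"grip":45},{"offset":[0,0,0],"roll":0,"grip":45}])

```text
time: 16.1
eef_pos: [0.5496, -0.0301, 0.1109]
tcp_rot: [-1.553, -0.273, 0.273]
force: [0.0, 0.2, -2.1]
gripper_width: 0.0548
```

Emit:
jog_arm(motion=[{"offset":[0,1.5,0],"roll":0,"grip":45},{"offset":[0,1.5,0],"roll":0,"grip":45},{"offset":[0,0,0],"roll":0,"grip":45}])

```text
time: 16.35
eef_pos: [0.5494, -0.0303, 0.1079]
tcp_rot: [-1.554, -0.273, 0.273]
force: [-1.1, -1.0, -1.1]
gripper_width: 0.0548
```

```bash
python3 - <<'E'
from fine import *
s=tcp()[2]; print(s["force"].round(1),s["ft_torque"].round(2),to([.5489,-.0300,.1]))
S=vision.camera("side"); cv2.imwrite("pics/k.png",cv2.resize(S[180:300,225:345],(600,600),interpolation=cv2.INTER_CUBIC)[:,:,::-1])
E
```

```text
[-1.1 -1.  -1.1] [-0.21  0.09 -0.03] [-0.4  7.9  0.4]
```

View pics/k.png

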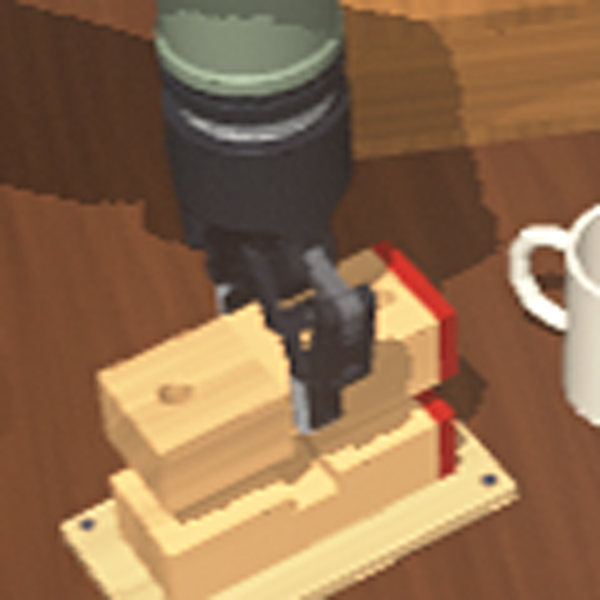

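The block is aligned at the dowel tips, with red over red. The force is only beginning to change, so I'll continue slowly.

Emit:
jog_arm(motion=[{"offset":[0,1,0],"roll":0,"grip":45},{"offset":[0,1,0],"roll":0,"grip":45},{"offset":[0,0,0],"roll":0,"grip":45}])

```text
time: 16.65
eef_pos: [0.5489, -0.0308, 0.1059]
tcp_rot: [-1.555, -0.273, 0.274]
force: [-2.1, -4.7, -1.2]
gripper_width: 0.0545
```

Emit:
jog_arm(motion=[{"offset":[0,1,0],"roll":0,"grip":45},{"offset":[0,1,0],"roll":0,"grip":45},{"offset":[0,0,0],"roll":0,"grip":45}])

```text
time: 16.9
eef_pos: [0.5485, -0.0311, 0.1035]
tcp_rot: [-1.555, -0.272, 0.275]
force: [-2.5, -5.8, -0.6]
gripper_width: 0.0548
```

Emit:
jog_arm(motion=[{"offset":[-0.8,0,-1],"roll":0,"grip":45},{"offset":[0,1,0],"roll":0,"grip":45},{"offset":[0,1,0],"roll":0,"grip":45},{"offset":[0,0,0],"roll":0,"grip":45}])

```text
time: 17.23
eef_pos: [0.5485, -0.0314, 0.1013]
tcp_rot: [-1.553, -0.272, 0.275]
force: [-2.4, -4.1, -2.9]
gripper_width: 0.0549
```

```bash
python3 - <<'E'
from fine import *
e,M,s=tcp(); print(e,(M.T@s["force"]).round(1),(M.T@s["ft_torque"]).round(2))
E
```

```text
[ 0.54849133 -0.03144956  0.10134487] [-3.7  2.9 -3. ] [-0.48  0.04  0.62]
```

Emit:
jog_arm(motion=[{"offset":[-0.7,0.5,-0.7],"roll":0,"grip":45},{"offset":[0,1.5,0],"roll":0,"grip":45},{"offset":[0,1.5,0],"roll":0,"grip":45},{"offset":[0,1.5,0],"roll":0,"grip":45},{"offset":[0,0,0],"roll":0,"grip":45}])

```text
time: 17.65
eef_pos: [0.5486, -0.0319, 0.0964]
tcp_rot: [-1.553, -0.273, 0.273]
force: [-2.3, -1.1, -3.6]
gripper_width: 0.0546
```

```bash
cat > f.py <<'E'
from fine import *
e,M,s=tcp(); print(e,(M.T@s["force"]).round(1),(M.T@s["ft_torque"]).round(2),s["tcp_rot"].round(3),s["gripper_width"])
E
python3 f.py
```

```text
[ 0.54855633 -0.03191782  0.09637987] [-2.5  3.6 -0.2] [-0.01  0.01  0.29] [-1.553 -0.273  0.273] 0.05455966478577755
```

Sliding freely, so I'll continue down.

Emit:
jog_arm(motion=[{"offset":[-0.4,1.5,0],"roll":0,"grip":45},{"offset":[0,2,0],"roll":0,"grip":45},{"offset":[0,2,0],"roll":0,"grip":45},{"offset":[0,2,0],"roll":0,"grip":45},{"offset":[0,1.5,0],"roll":0,"grip":45},{"offset":[0,0,0],"roll":0,"grip":45}])

```text
time: 18.15
eef_pos: [0.5485, -0.0322, 0.0874]
tcp_rot: [-1.553, -0.273, 0.273]
force: [0.6, -0.3, -2.2]
gripper_width: 0.0551
```

Emit:
jog_arm(motion=[{"offset":[0,1,0],"roll":0,"grip":45},{"offset":[0,1,0],"roll":0,"grip":45},{"offset":[0,0,0],"roll":0,"grip":45}])

```text
time: 18.4
eef_pos: [0.5484, -0.0323, 0.0857]
tcp_rot: [-1.553, -0.273, 0.273]
force: [0.0, -0.0, -1.5]
gripper_width: 0.0552
```

```bash
python3 f.py
```

```text
[ 0.54836094 -0.03228458  0.08566297] [ 0.   1.5 -0. ] [ 0.    0.02 -0.04] [-1.553 -0.273  0.273] 0.05515296245831279
```

Emit:
jog_arm(motion=[{"offset":[0,0.7,0],"roll":0,"grip":45},{"offset":[0,0.7,0],"roll":0,"grip":45},{"offset":[0,0,0],"roll":0,"grip":45}])

```text
time: 18.65
eef_pos: [0.5482, -0.0323, 0.0843]
tcp_rot: [-1.553, -0.273, 0.273]
force: [0.1, 0.6, -1.7]
gripper_width: 0.0545
```

Emit:
jog_arm(motion=[{"offset":[0,0.5,0],"roll":0,"grip":45},{"offset":[0,0.5,0],"roll":0,"grip":45},{"offset":[0,0,0],"roll":0,"grip":45}])

```text
time: 18.9
eef_pos: [0.5482, -0.0323, 0.0833]
tcp_rot: [-1.553, -0.273, 0.273]
force: [-0.7, 0.1, -2.1]
gripper_width: 0.0545
```

Emit:
jog_arm(motion=[{"offset":[0,0.5,0],"roll":0,"grip":45},{"offset":[0,0.5,0],"roll":0,"grip":45},{"offset":[0,0,0],"roll":0,"grip":45}])

```text
time: 19.15
eef_pos: [0.5483, -0.0323, 0.0827]
tcp_rot: [-1.553, -0.273, 0.273]
force: [-1.7, 0.1, 0.4]
gripper_width: 0.0549
```

Contact starts at TCP z of about 0.0827, exactly as predicted for a closed joint. Now I'll build up the push.

Emit:
jog_arm(motion=[{"offset":[0,0.7,0],"roll":0,"grip":45},{"offset":[0,0.7,0],"roll":0,"grip":45},{"offset":[0,0.6,0],"roll":0,"grip":45},{"offset":[0,0,0],"roll":0,"grip":45},{"offset":[0,0,0],"roll":0,"grip":45}])

```text
time: 19.57
eef_pos: [0.5483, -0.0323, 0.0826]
tcp_rot: [-1.554, -0.274, 0.272]
force: [-5.7, -0.1, 13.3]
gripper_width: 0.0547
```

```bash
python3 f.py
```

```text
[ 0.54827108 -0.03231497  0.08263623] [ -5.4 -13.3   1.8] [0.26 0.03 0.7 ] [-1.554 -0.274  0.272] 0.0547287056808658
```

Emit:
jog_arm(motion=[{"offset":[-0.5,0.1,0],"roll":0,"grip":45},{"offset":[0,0,0],"roll":0,"grip":45},{"offset":[0,0,0],"roll":0,"grip":45},{"offset":[0,0,0],"roll":0,"grip":45},{"offset":[0,0,0],"roll":0,"grip":45},{"offset":[0,0,0],"roll":0,"grip":45}])

```text
time: 20.07
eef_pos: [0.5483, -0.0323, 0.0826]
tcp_rot: [-1.554, -0.275, 0.271]
force: [-5.4, 0.9, 13.3]
gripper_width: 0.0543
```

```bash
python3 f.py; python3 - <<'E'
from fine import *
S=vision.camera("side"); cv2.imwrite("pics/m.png",cv2.resize(S[120:320,215:425],(630,600),interpolation=cv2.INTER_CUBIC)[:,:,::-1])
E
python3 f.py
```

```text
[ 0.54828034 -0.03231984  0.08263707] [ -4.7 -13.3   2.6] [0.37 0.01 0.52] [-1.554 -0.275  0.271] 0.05431070666061916
[ 0.54828206 -0.03232124  0.08262875] [ -3.3 -13.7   2.8] [ 0.34 -0.    0.51] [-1.554 -0.275  0.271] 0.0542182998471727
```

View pics/m.png

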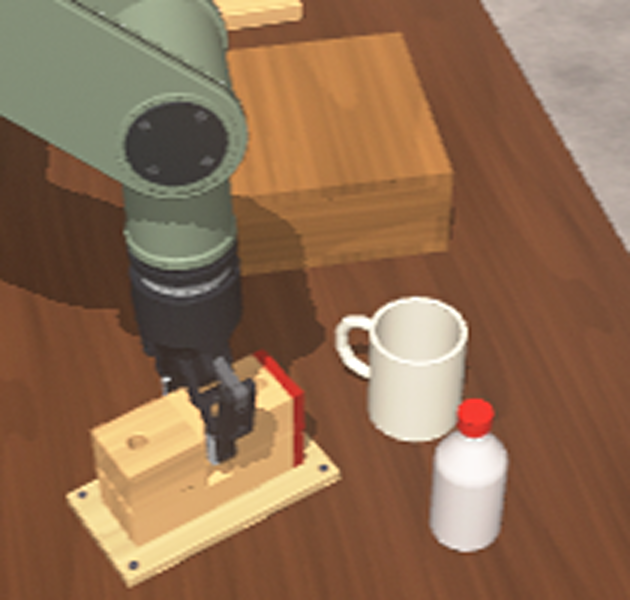

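The pair is closed, red over red, and the mug and bottle look untouched. One last look at the drawer from the top before handing in.

```bash
python3 - <<'E'
from fine import *
T=vision.camera("top"); cv2.imwrite("pics/n.png",cv2.resize(T[110:360,60:400],(748,550))[:,:,::-1])
E
```

```text
(no output)
```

View pics/n.png

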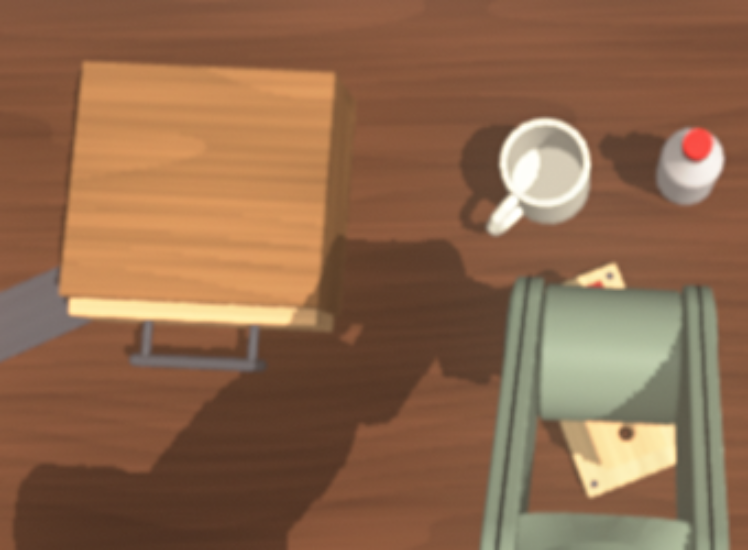

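The drawer front sits against the chest, so it is shut.

```bash
python3 f.py; python3 -c "
from plant import arm
arm.job_done()"; python3 f.py
```

```text
[ 0.54827495 -0.03231688  0.08260666] [ -3.8 -13.6   2.5] [ 0.35 -0.03  0.54] [-1.554 -0.275  0.271] 0.05501864302866685
the job is handed in; nothing more can be done
the job is handed in; nothing more can be done
```

The job is done and handed in at about 20 s, well inside the 72 s limit. The arm is still gripping the upper half and pressing the pair together.

- **Jig and drawer:** the jig was set upright on the drawer floor and let go. I pushed the drawer by its handle until it hit the stop, which read about 17–19 N. The final top view shows the drawer front against the chest.
- **Joint:** the upper half went down over both dowels, red end over red end. It bottomed out at TCP z = 0.0826 m, against 0.0827 m predicted for a closed joint.
- **Final push:** the wrist reads about 13.6 N. The reading while I carried the block was about −2.5 N, so the pair feels roughly 16 N.
- **Side load:** a side load of about 4–5 N remained at the end; I tried to relieve it and only partly did.
- **Other things:** the mug and bottle look untouched. The try square was not checked at the end, but the arm never went near it.
- **Measurement that disagreed:** dark-spot detection of the red-end dowel in the side camera was off by about 10 mm because of shadow and the red paint. I used the top-view positions instead and corrected by 1–2 mm from the contact forces during insertion.

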